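# Heft the scouring-stone tins and hold up the fullest

## Robot

A 6-joint arm with a two-finger parallel gripper is mounted at the origin on the work surface. World frame = base frame: x ahead of the robot, y to its left, z up, the work surface at z = 0. Lengths are in m, angles in rad, forces in N, time in s.
With the tool pointing down it reaches from about 0.325 to 0.85 m from the base axis. Payload 4.4 kg.
Tool frame: the origin (TCP) lies at the very end of the fingers, on their centre line; the grasp point (between the pads) lies 19 mm behind it; z points along the fingers, x is the direction in which the jaws open and shut, and the axes are right-handed (so a half turn about z gives the same grasp; the last joint's range is limited). The gripper opens to 94 mm and grips with 3 to 60 N. Pads are 16 mm wide; open, the fingers measure 119 mm over their backs; the gripper's body (75 mm by 177 mm) begins 78 mm behind the grasp point.
Start: joints at [1.073, 0.207, 1.542, -0, 1.393, -0.15], TCP at [0.195, 0.541, 0.172] pointing down, gripper open.
Joint ranges: [-2.73, 2.73], [-0.86, 2.22], [0.23, 2.46], [-1.11, 4.25], [0.08, 2.63], [-2.82, 2.82]. Speed limits (rad/s): [2.79, 2.79, 3.14, 3.14, 3.14, 3.14].

## Interface

Orientations are given as a unit quaternion [w, x, y, z].
In Python, from station import r gives the robot as it stands. The module is installed in compiled form; this text tells all that it offers. Calls block until the motion is done:
- r.move_ptp(position, orientation): joint-space move of the TCP to a pose.
- r.move_linear(position, max_speed=0.15, rot=None, contact_N=None): straight line of the TCP; rot=None keeps the orientation; max_speed is the mean speed in m/s. With contact_N (N) it stops when the force on the tool has changed by that much, and returns True; else False.
- r.set_joints(angles): joint-space move.
- r.move_gripper(opening): finger opening in m; the grip force is fixed at half the most; returns when the fingers have stopped.
- r.wait(seconds).
- r.inverse_kinematics(position, orientation): joint angles nearest the present ones, or None.
- r.get_state(): the state.
- r.get_image(name): name is "scene" or "top" or "wrist"; returns a dict with "image" (420x560x3 uint8, red, green, blue), "z_map" (420x560 float32, m along the optical axis (not along the pixel's ray), 0 where there is no reading), "camera_matrix" (3x3 intrinsics, pixels), "dist_coeffs" ([k1, k2, p1, p2, k3] as OpenCV has them; the pictures are not rectified), "R" (3x3) and "t" (3): a world point X has camera coordinates R X + t; the wrist camera has in their place "mount" (4x4, takes a point from camera to tool coordinates, whose origin is the TCP and whose axes are the tool frame's). Camera axes: x right, y down, z forward; pixel columns grow to the right and rows downward; lengths in m; the calibration is good to about 2 mm. A picture is of the moment at which its call begins: read the wrist's pose just before it.
A pose or a line that the arm cannot do raises r.Unreachable and nothing moves.
- r.finish_job(): hands the job in, once; it reports no verdict.
Trained networks look in a picture, given as the dict that the camera call returned (one of the last four; its "shot" number tells which), for a name from the list of things; names that differ only in an ending like _2 or _b are one class to them, and where a whole thing is asked for, a point or a joint stands for the part that bears it (a point fixed in the world has none). Each returns a list of dicts, best first, with "confidence" (0 to 1); they miss things now and then, are a little off and sometimes report something else, mostly with a low value. They report only what shows in the picture. A call takes as long as a camera call. They do not tell look-alikes from the thing itself.
- r.recognise(picture, target): "position" ([row, column] in pixels, amid what is visible of it).
- r.trace(picture, target): "mask" (420x560 bool, what is visible of it) and "position" ([row, column] in pixels, amid what is visible of it).
- r.spot_point(picture, target): "position" ([row, column] in pixels: a listed point, or the origin of a listed thing).
The state is a dict: "time": time; "joint_pos": joint angles; "joint_vel": joint speeds; "effort": joint torques, N m; "ee_pos": TCP position; "ee_rot": TCP orientation; "contact_force": force on the tool from outside, world axes, zero at the start; "torque": the same for the moment, N m; "grip_width": finger opening in m.
Only numpy, scipy, OpenCV 4.12 (cv2) and the standard library are available. Lean on these libraries where they do the work, as an engineer would, in place of code of your own. Each camera call takes 0.05 s, during which the arm holds its last target. There are 200 camera calls.

## Task

Three identical closed tins of scouring stone stand in a row on the low metal riser, and one of them is the fullest: find it by weight. Going from the robot's left to its right, pick up each tin in turn, hold it a few centimetres clear of the riser for about a second to feel its weight, and set it back upright where it stood before taking the next (the last one may stay in hand if it is the heaviest). Finish holding the heaviest tin up in the gripper, upright, still and more than 10 cm above the riser, without putting it down or letting go; the other two tins stand in their places, and the things around are left alone.

Things in the scene. Friction and masses are not known exactly. Their poses are not given: they have to be found in the camera images.
- riser: Fixed low riser, a flat metal deck on four short feet, 170 mm (its x) by 450 mm (its y), deck top 40 mm above its origin, which lies on the work surface under the centre of the deck. The tins stand on it in a row along its y, about 135 mm apart.
- tin_left: Closed square tin of bare tinplate, 60 x 60 mm and 100 mm tall, flat top, lid pressed tight (it does not come off); the three look and measure the same. It holds one loose block that cannot be seen; all told a tin weighs 0.15 to 0.70 kg, and the heaviest outweighs each other tin by at least 0.15 kg; which one it is changes from start to start. This one stands at the robot's left end (+y) of the row. Origin at the centre of its underside, x and y square to its sides, z up.
- tin_middle: Closed square tin of bare tinplate, 60 x 60 mm and 100 mm tall, flat top, lid pressed tight (it does not come off); the three look and measure the same. It holds one loose block that cannot be seen; all told a tin weighs 0.15 to 0.70 kg, and the heaviest outweighs each other tin by at least 0.15 kg; which one it is changes from start to start. This one stands in the middle of the row. Origin at the centre of its underside, x and y square to its sides, z up.
- tin_right: Closed square tin of bare tinplate, 60 x 60 mm and 100 mm tall, flat top, lid pressed tight (it does not come off); the three look and measure the same. It holds one loose block that cannot be seen; all told a tin weighs 0.15 to 0.70 kg, and the heaviest outweighs each other tin by at least 0.15 kg; which one it is changes from start to start. This one stands at the robot's right end (-y) of the row. Origin at the centre of its underside, x and y square to its sides, z up.
- spray_bottle: Bystander: green spray bottle with a white nozzle head, 76 mm across, 218 mm tall, loose; origin at the centre of its underside, nozzle to its -x.
- bamboo_brush: Bystander: bamboo scrubbing brush lying flat, 190 mm long along its x (from -110 to +82 mm), 45 mm wide, 27 mm high, loose; origin below the joint of handle and head.
- scraper: Bystander: hard silicone scraper lying flat, 152 mm long along its x (from -100 to +52 mm), blade 90 mm wide, 12 mm high, loose; origin at the joint of handle and blade.
- glass_jar: Bystander: empty open glass jar, 76 mm across, 110 mm tall, loose; origin at the centre of its underside.
- sink_plug: Bystander: rubber sink plug, 38 mm across, 22 mm high, standing loose on the riser between the left and the middle tin; origin at the centre of its underside.
- soap_dish: Bystander: small white soap dish with soap, 70 mm (x) by 32 mm (y), 20 mm high, standing loose on the riser between the middle and the right tin; origin at the centre of its underside.
There are look-alikes about, which are no part of the job. Leave any green or purple look-alike of the tin_left alone.

How it is judged:
By the outcome, as a careful person would: the job done as asked, in the order asked, and still so for the second after the job is handed in, while the arm keeps its last pose, push and grip.
It also fails if it takes over 61 s, if anything falls off the work surface, if the arm or the gripper's body presses on something with over 40 N, if the wrist force passes 120 N, or if a joint passes its speed limit or range.

## Working session

There is one attempt and no reset: what is moved stays moved. The work goes in short steps, each a Python script; the robot and the scene stay as the last script left them, time stands still between calls to the robot, and variables do not carry over. Pictures are saved under pics/ and viewed, about 8 in all and at most 12, crops included, and the job is handed in when it is done.

```bash
mkdir -p pics; cat > h.py <<'E'
import numpy as np, cv2
from station import r
def cloud(p):
    z=p["z_map"]; h,w=z.shape
    u,v=np.meshgrid(np.arange(w),np.arange(h))
    n=cv2.undistortPoints(np.stack([u,v],-1).reshape(-1,1,2).astype(np.float64),p["camera_matrix"],np.array(p["dist_coeffs"])).reshape(h,w,2)
    c=np.dstack([n[...,0]*z,n[...,1]*z,z])
    return (c-np.array(p["t"]))@np.array(p["R"])   # R^T (c-t)
def save(p,n): cv2.imwrite("pics/"+n,np.ascontiguousarray(p["image"][...,::-1]))
E
python3 - <<'E'
from h import *
print(r.get_state())
for c in("top","scene"):
    p=r.get_image(c); save(p,c+"0.png"); W=cloud(p)
    for t in("tin_left","sink_plug","soap_dish","riser","spray_bottle","glass_jar"):
        for d in r.trace(p,t)[:6]:
            m=d["mask"]&(p["z_map"]>0); X=W[m]
            if len(X)==0: continue
            s=f"{c} {t} {d['confidence']:.2f} px{np.round(d['position'])} n{m.sum()} med{np.round(np.median(X,0),3)} lo{np.round(np.percentile(X,3,0),3)} hi{np.round(np.percentile(X,97,0),3)}"
            zt=np.percentile(X[:,2],95); T=X[abs(X[:,2]-zt)<.006]
            q=cv2.minAreaRect((T[:,:2]*1000).astype(np.float32)); print(s,"top",q)
E
```

```text
{'time': 0.0, 'joint_pos': array([ 1.07348786e+00,  2.07417533e-01,  1.54293015e+00, -3.11506038e-06,
        1.39349668e+00, -1.50499332e-01]), 'joint_vel': array([ 1.09698667e-03, -2.51857337e-03, -2.38759251e-05,  1.64231521e-03,
       -1.37975227e-03, -2.23770316e-04]), 'effort': array([ 7.37729824e-04, -3.70869398e+01, -2.81423271e+01,  6.98607950e-02,
        3.61243577e-02, -1.79723297e-04]), 'ee_pos': array([0.19503141, 0.53998472, 0.17100359]), 'ee_rot': array([ 5.02700848e-04,  8.18503645e-01,  5.74500231e-01, -1.00739527e-03]), 'contact_force': array([-0.58648257, -0.21255313, -0.79329417]), 'torque': array([0.01119891, 0.03154932, 0.01191474]), 'grip_width': 0.09399441450897716}
top tin_left 0.78 px[199. 222.] n998 med[0.51  0.179 0.139] lo[0.486 0.151 0.043] hi[0.548 0.212 0.144] top ((518.41162109375, 183.19003295898438), (60.698265075683594, 60.312808990478516), 8.653499603271484)
top tin_left 0.78 px[136. 231.] n901 med[0.671 0.163 0.099] lo[0.648 0.131 0.003] hi[0.716 0.198 0.104] top ((685.7161865234375, 166.11614990234375), (62.78114700317383, 60.158226013183594),
[... 2985 characters left out ...]
633605957, 50.55021286010742), 83.39844512939453)
scene riser 0.71 px[224. 278.] n5370 med[ 0.55  -0.028  0.04 ] lo[ 0.424 -0.179  0.035] hi[0.598 0.24  0.043] top ((510.01373291015625, 40.46734619140625), (449.5485534667969, 172.9242706298828), 85.92330932617188)
scene spray_bottle 0.97 px[139. 403.] n1894 med[0.621 0.405 0.115] lo[ 0.549  0.385 -0.001] hi[0.652 0.519 0.217] top ((598.24658203125, 422.20440673828125), (24.58352279663086, 86.62399291992188), 83.30014038085938)
scene glass_jar 0.97 px[356. 156.] n1413 med[ 0.597 -0.4    0.08 ] lo[ 0.586 -0.438  0.006] hi[ 0.653 -0.372  0.111] top ((622.705078125, -402.6738586425781), (66.37000274658203, 65.15351104736328), 17.466453552246094)
```

```bash
python3 - <<'E'
from h import *
for c in("top","scene"):
    p=r.get_image(c); W=cloud(p)
    m=((abs(W[...,2]-.14)<.007)&(p["z_map"]>0)&(abs(W[...,1])<.3)).astype(np.uint8)
    n,l,s,ce=cv2.connectedComponentsWithStats(m)
    for i in range(1,n):
        if s[i,4]>150:
            q=cv2.minAreaRect((W[l==i][:,:2]*1000).astype(np.float32)); print(c,np.round(ce[i]),s[i,4],q,np.median(W[l==i][:,2]))
a=cv2.imread("pics/top0.png")[100:320,150:400]; b=cv2.imread("pics/scene0.png")
cv2.imwrite("pics/t1.png",cv2.resize(a,None,fx=2.7,fy=2.7))
E
```

```text
top [281.  72.] 242 ((828.3860473632812, 36.62574005126953), (53.707950592041016, 51.191741943359375), 74.2923812866211) 0.136306403691188
top [340.  73.] 253 ((829.32177734375, -112.32630157470703), (52.856632232666016, 55.4715461730957), 88.7977066040039) 0.13624229291323658
top [334. 192.] 680 ((523.9243774414062, -91.18086242675781), (60.165130615234375, 61.48307418823242), 67.15365600585938) 0.14029387114673086
top [215. 192.] 684 ((519.0135498046875, 183.1183624267578), (61.526702880859375, 60.730384826660156), 7.690766334533691) 0.1403466195871424
top [275. 202.] 688 ((497.8160095214844, 43.418548583984375), (59.9642333984375, 61.1220703125), 78.77216339111328) 0.14048520833608147
scene [140. 115.] 184 ((35.901100158691406, -16.602806091308594), (120.17086029052734, 53.39091873168945), 64.06391143798828) 0.14052302895427593
scene [321. 153.] 410 ((520.1259155273438, 181.47024536132812), (62.00536346435547, 63.731781005859375), 7.303125858306885) 0.13909849740792582
scene [278. 177.] 521 ((498.04803466796875, 42.75558090209961), (62.069671630859375, 62.74306106567383), 77.86837005615234) 0.14035879691179265
scene [246. 214.] 658 ((523.386962890625, -91.873046875), (61.407814025878906, 63.947715759277344), 66.73418426513672) 0.1404283223892907
scene [400. 258.] 336 ((830.116455078125, 32.07876205444336), (54.43122863769531, 50.71017837524414), 13.072731018066406) 0.1350223512236014
scene [358. 309.] 453 ((830.5689086914062, -117.80020904541016), (54.625911712646484, 50.860321044921875), 23.68866539001465) 0.13541247569444934
```

View pics/t1.png

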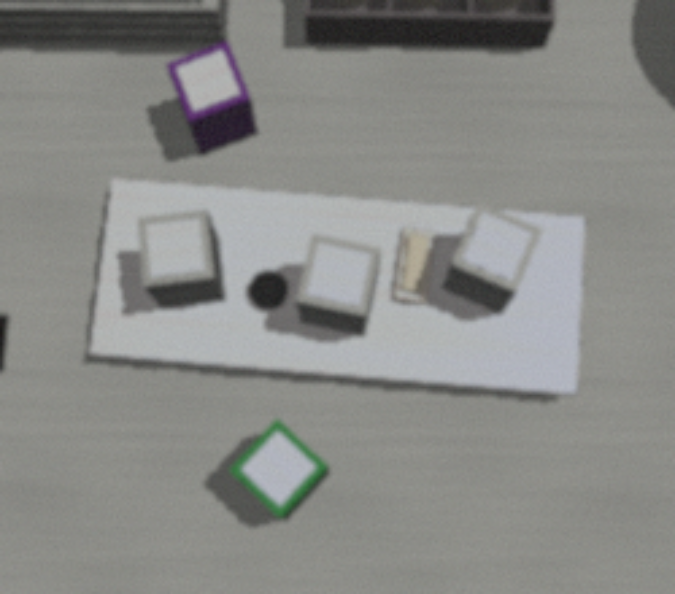

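View pics/scene0.png

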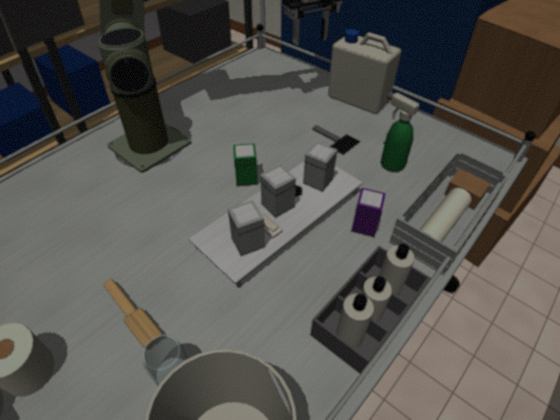

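Three bare tins stand on the riser. In the crop their tops are near (178,250), (340,272) and (497,248). The look-alikes with purple (210,80) and green (280,468) rims stand off the riser, so I leave them alone. The jaw will close roughly along x, which keeps it clear of the plug and dish. Left tin first.

```bash
cat >> h.py <<'E'
from scipy.spatial.transform import Rotation as Ro
T={"L":(.5192,.1823,8.),"M":(.498,.0432,-11.8),"R":(.5236,-.0915,-23.)}
Z=.076
def quat(deg):
    a=np.radians(deg); c,s=np.cos(a),np.sin(a)
    return np.roll(Ro.from_matrix([[c,s,0],[s,-c,0],[0,0,-1]]).as_quat(),1)
def force(n=8,dt=.06):
    f=[]
    for _ in range(n): r.wait(dt); f.append(r.get_state()["contact_force"])
    return np.mean(f,0),np.std(f,0)
def grasp(k):
    x,y,a=T[k]
    r.move_ptp([x,y,.18],quat(a)); f0=force(6)[0]
    r.move_linear([x,y,Z],max_speed=.1); r.move_gripper(.045)
    return f0
def lift(k,h,v=.06):
    r.move_linear([T[k][0],T[k][1],Z+h],max_speed=v)
def weigh(k):
    f0=grasp(k); lift(k,.045); r.wait(.3); f,s=force(18)
    st=r.get_state()
    print(k,"grip",st["grip_width"],"dF",np.round(f-f0,2),"std",np.round(s,2),"t",st["time"])
def back(k):
    x,y,_=T[k]
    r.move_linear([x,y,Z+.006],max_speed=.06); r.wait(.1)
    c=r.move_linear([x,y,Z-.003],max_speed=.02,contact_N=3)
    print("touch",c,r.get_state()["ee_pos"][2])
def release(k):
    r.move_gripper(.094); r.move_linear([T[k][0],T[k][1],.18],max_speed=.12)
E
python3 - <<'E'
from h import *
weigh("L"); p=r.get_image("scene"); save(p,"s1.png"); 
a=cv2.imread("pics/s1.png")[60:300,150:430]; cv2.imwrite("pics/s1c.png",cv2.resize(a,None,fx=2.5,fy=2.5))
E
```

```text
L grip 0.05974271532462667 dF [ 0.02  0.14 -3.15] std [0.55 0.36 0.47] t 6.975
```

View pics/s1c.png

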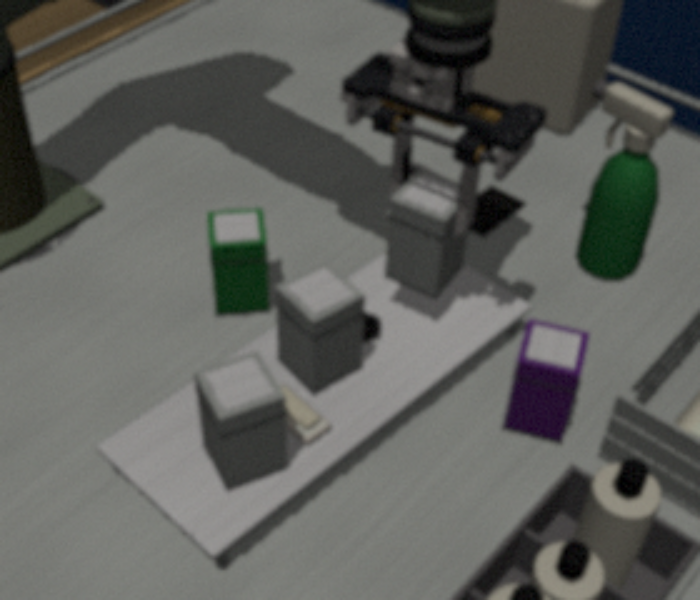

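The left tin at (425,240) hangs upright, clear of the riser, and weighs about 0.32 kg. I'll put it back and weigh the middle one.

```bash
python3 - <<'E'
from h import *
back("L"); release("L")
p=r.get_image("top"); W=cloud(p)
m=((abs(W[...,2]-.14)<.007)&(abs(W[...,0]-.52)<.06)&(abs(W[...,1]-.18)<.06))
print(cv2.minAreaRect((W[m][:,:2]*1000).astype(np.float32)),m.sum())
weigh("M")
E
```

```text
touch True 0.07587670125935844
((523.227783203125, 154.60227966308594), (55.72095489501953, 2.2328379154205322), 7.924455165863037) 26
M grip 0.059786943418135986 dF [-0.17 -0.2  -6.21] std [0.4  0.55 0.51] t 15.125
```

```bash
python3 - <<'E'
from h import *
back("M"); release("M"); weigh("R")
p=r.get_image("top"); save(p,"t2.png"); W=cloud(p)
for k in "LM":
    m=((abs(W[...,2]-.14)<.007)&(np.hypot(W[...,0]-T[k][0],W[...,1]-T[k][1])<.06))
    print(k,cv2.minAreaRect((W[m][:,:2]*1000).astype(np.float32)),m.sum())
cv2.imwrite("pics/t2c.png",cv2.resize(cv2.imread("pics/t2.png")[100:320,150:400],None,fx=2.7,fy=2.7))
E
```

```text
touch True 0.07598627113126305
R grip 0.05983611501799342 dF [-0.07  0.14 -1.74] std [0.47 0.45 0.58] t 23.1667
L ((519.3809204101562, 183.44847106933594), (60.610164642333984, 60.798118591308594), 8.087470054626465) 684
M ((498.3594970703125, 43.48923110961914), (60.15241622924805, 61.38766098022461), 78.61124420166016) 687
```

View pics/t2c.png

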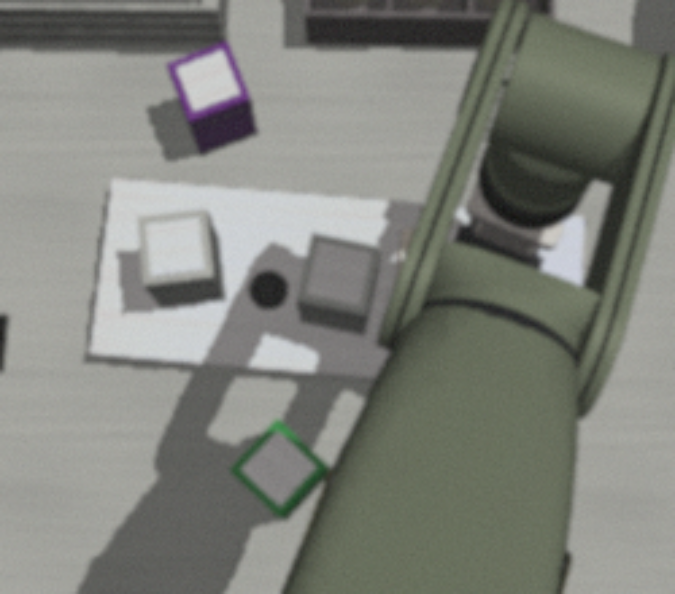

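The left tin (178,250), middle tin (340,280) and plug (268,290) are all back in their places or untouched. The weights are about 0.32, 0.63 and 0.18 kg, so the middle tin is the heaviest. I'll return the right tin and lift the middle one.

```bash
python3 - <<'E'
from h import *
back("R"); release("R"); f0=grasp("M"); lift("M",.16,.08); r.wait(.5)
f,s=force(8); st=r.get_state(); print(f-f0,st["grip_width"],st["ee_pos"],st["time"])
p=r.get_image("scene"); save(p,"s3.png"); W=cloud(p)
for k in "LR":
    m=((abs(W[...,2]-.14)<.007)&(np.hypot(W[...,0]-T[k][0],W[...,1]-T[k][1])<.06))
    print(k,cv2.minAreaRect((W[m][:,:2]*1000).astype(np.float32)),m.sum())
cv2.imwrite("pics/s3c.png",cv2.resize(cv2.imread("pics/s3.png")[40:300,150:430],None,fx=2.3,fy=2.3))
E
```

```text
touch True 0.07599163402823364
[ 0.16079213 -0.1550725  -5.72211238] 0.06022787671868932 [0.49800395 0.04319604 0.23600722] 32.1167
L ((520.0862426757812, 183.0860137939453), (61.741493225097656, 65.84883880615234), 9.08758544921875) 412
R ((524.4432983398438, -92.09707641601562), (61.13216781616211, 62.59590148925781), 67.28443145751953) 655
```

View pics/s3c.png

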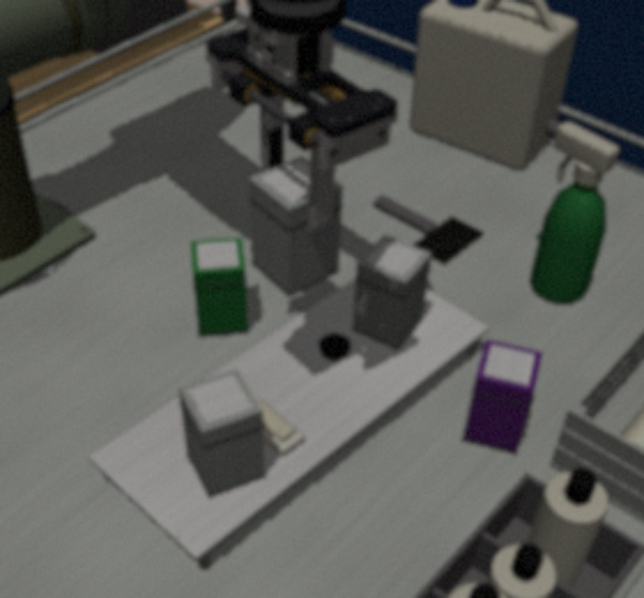

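The middle tin hangs in the gripper at (295,230). The left tin (392,290) and right tin (225,430) stand in place. I'll check that the held tin is level before handing in.

```bash
python3 - <<'E'
from h import *
p=r.get_image("scene"); W=cloud(p)
near=(np.hypot(W[...,0]-.498,W[...,1]-.043)<.05)&(p["z_map"]>0)
X=W[near&(W[...,2]>.285)&(W[...,2]<.315)]
print(len(X),np.percentile(X[:,2],[5,25,50,75,95]))
for _ in range(3):
    A=np.c_[X[:,:2],np.ones(len(X))]; c=np.linalg.lstsq(A,X[:,2],rcond=None)[0]; e=X[:,2]-A@c; X=X[abs(e)<max(.003,1.5*e.std())]
print("top tilt deg",np.degrees(np.arctan(c[:2])),len(X),e.std())
S=W[near&(W[...,2]>.15)&(W[...,2]<.285)]
S=S[S[:,2]<.29]; print("lowest",np.percentile(S[:,2],[1,3,10]))
for z in(.205,.225,.245,.265,.285):
    B=S[abs(S[:,2]-z)<.008]; print(z,len(B),np.round(np.percentile(B[:,:2],[5,50,95],axis=0),3).tolist() if len(B) else"")
E
```

```text
744 [0.28753913 0.29674953 0.2994083  0.30054289 0.31112056]
top tilt deg [-1.94617047  1.78797393] 459 0.0019170919799724497
lowest [0.20163975 0.20301572 0.20894447]
0.205 170 [[0.471, 0.009], [0.522, 0.018], [0.532, 0.063]]
0.225 216 [[0.47, 0.008], [0.523, 0.018], [0.533, 0.059]]
0.245 218 [[0.469, 0.009], [0.523, 0.018], [0.533, 0.061]]
0.265 216 [[0.47, 0.008], [0.522, 0.016], [0.533, 0.062]]
0.285 133 [[0.471, 0.008], [0.523, 0.018], [0.54, 0.059]]
```

The held tin is upright: its sides are vertical within 1–2 mm and its underside is at about 0.20 m, 16 cm above the deck.

```bash
python3 -c "
from h import *
print(r.get_state()['time']); r.finish_job()"
```

```text
32.2167
the job is handed in; nothing more can be done
```

I handed the job in at 32.2 s with the middle tin, the heaviest, held still and upright in the gripper, its underside about 16 cm above the riser.

- **Weighing:** I lifted the tins left, middle, right, each 4.5 cm for over a second. They came out at about 0.32, 0.63 and 0.18 kg. Lifting the middle tin again at the end read about 0.58 kg, slightly lower but within the sensor noise.
- **Places:** After being set back, the left and right tins measured within about 1 mm of where they started. The plug, the dish and the green and purple look-alikes look unmoved in the last picture.
- **Level check:** The held tin's sides are vertical within 1–2 mm. A plane fitted to its top showed about 2° of tilt, within what the noisy depth readings there can tell.
- **Failed check:** One early check of the left tin from the top camera failed because the arm was in the way. A later top picture confirmed its place.

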